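Tap the coasters square in the bamboo box and shut its lid

ROBOT

A 7-joint arm with a two-finger parallel gripper is mounted at the origin on the work surface. World frame = base frame: x ahead of the robot, y to its left, z up, the work surface at z = 0. Lengths are in mm, angles in rad, forces in N, time in s.
With the tool pointing down it reaches from about 400 to 875 mm from the base axis. Payload 19.3 kg.
Tool frame: the origin (TCP) lies midway between the tips of the shut fingers; the grasp point (between the pads) lies 19 mm behind it (r.grip_point_offset is the z of the grasp point in the tool frame, in mm); z points along the fingers, y is the line along which they close (so a half turn about z gives the same grasp; the last joint's range is limited). The gripper opens to 85 mm and grips with 20 to 120 N. Pads are 22 mm wide; open, the fingers measure 114 mm over their backs; the gripper's body (76 mm by 85 mm) begins 54 mm behind the grasp point. The pads swing forward as they close: fully open they stand 13 mm farther back than shut.
Start: joints at [-1.353, 0.521, -0.036, 1.599, 0.021, 1.021, -0.113], TCP at [177.421, 599.279, 192.791] pointing down, gripper open.
Joint ranges: [-2.91, 2.91], [-0.3, 2.13], [-1.5, 1.42], [0.17, 2.43], [-1.26, 4.41], [0.16, 1.93], [-2.52, 2.52]. Speed limits (rad/s): [1.89, 1.89, 2.39, 2.39, 3.01, 3.01, 3.01].

INTERFACE

Orientations are given as a unit quaternion [x, y, z, w].
In Python, from bench import r gives the robot as it stands. The module is installed in compiled form; this text tells all that it offers.
- The arm moves only by the tool play_rows, never from a script. Its argument "plan" is a list of rows, each a list of 7 numbers: the finger opening in cm, from 0 to 8.54, then the shift along the world's x, y, z in cm, then the turn, a rotation vector about the world's x, y, z in degrees. A call has 1 to 20 rows; each row shifts and turns the commanded pose from where the row before left it; what a row does not reach is not made up. A row lasts 1/12 s, in which the tool goes at most 41.7 mm and 7.16 degrees, less where a joint would pass 70% of its speed; a pose out of reach is approached as far as the arm can. A call with a gripper value outside its range is refused whole. The fingers move at their own pace and stop on an object; "squeeze" is the grip in N (left out, the last holds). Time passes only in rows, so rows that do not move let the fingers close. It gives the time, the measured TCP pose, the force, the opening and the grip force at its end, in the units of the state.
- r.state(): the state, without advancing time (a new reading comes with each control period).
- r.grab_frame(name): name is "scene" or "top"; returns (picture, depth): 384x512x3 uint8, blue, green, red; 384x512 float32, mm along the optical axis (not along the pixel's ray), 0 where there is no reading.
- r.camera_params(name): a dict with "fx", "fy", "cx", "cy" (pixels), "eye" and "orientation" of the camera in the world. Camera axes: x right, y up, looking along -z (the intrinsics and any distortion apply to the point x, -y, -z); pixel columns grow to the right and rows downward; lengths in mm; the calibration is good to about 2 mm. A picture is of the moment at which its call begins. camera_params takes no time and is no camera call.
- r.close_job(): hands the job in; it is judged then, once.
The state is a dict: "time_s": time; "qpos": joint angles; "joint_velocities": joint speeds; "effort": joint torques, N m; "tool_pos": TCP position; "ee_rot": TCP orientation; "contact_force": force on the tool from outside, world axes, zero at the start; "wrist_torque": the same for the moment, N m; "width": finger opening in mm; "gripper_force": force on a finger pad.
Only numpy, scipy, OpenCV 4.12 (cv2) and the standard library are available. Lean on these libraries where they do the work, as an engineer would, in place of code of your own. Each camera call takes 0.05 s, during which the arm holds its last target. There are 200 camera calls.

TASK

The five slate coasters in the bamboo box have slid crooked and stick out of its mouth, so the lid cannot come down. Leaving every coaster lying in the pile (do not lift or tip any), tap their edges until all five form one square stack inside the box with edges flush on every side, and then swing the lid fully shut over them. Leave the kettle, jar, scoop, and the carafe on its trivet standing where they are.

Things in the scene. Friction and masses are not known exactly. Their poses are not given: they have to be found in the camera images.
- box: Bamboo box, fixed on the table. Outside 106 x 182 mm, rim 56 mm above the table. Origin on the table under the centre of its inside; x points out of the open mouth, y along its width. Side walls' inner faces at y = +85 and -85 mm, back wall's at x = -50 mm; walls 6 mm thick; no front wall: floor and sides end at x = +50 mm. The coasters lie nearer the +y wall, the -y end is empty
- box_floor (a point): Centre of the box's inner floor, 10 mm above the table; axes like the box
- lid (a joint): Hinge angle of the lid: 0 shut, 1.57 upright, up to 2.4 leaning back. Stiff: it stays where left; about 0.2 N m moves it (2 to 3 N at the free edge). The lid is a 114 x 182 x 6 mm panel with a 44 mm high, 6 mm thick front board square to it along its free edge. Shut, the panel's top is at z = 62 mm and the board hangs before the mouth, inner face at box x = +52 mm
- lid_hinge (a point): Middle of the lid's hinge line, on top of the back wall: box x = -56 mm, y = 0, z = 56 mm. The hinge line runs along box y
- lid_edge (a point): Middle of the lid's free edge, on the panel's outer face (upper face when shut), 114 mm from the hinge
- coaster0: Square slate coaster, smooth, grey, 95 x 95 x 8 mm, about 185 g, loose; origin at the centre of its underside, x and y along its edges (its x roughly along box x), z up. Five are piled in the box: coaster0 is lowest, on the box floor, coaster4 on top
- coaster1: Coaster like coaster0, number 1 counted up from the lowest (0)
- coaster2: Coaster like coaster0, number 2 counted up from the lowest (0)
- coaster3: Coaster like coaster0, number 3 counted up from the lowest (0)
- coaster4: Coaster like coaster0, number 4 counted up from the lowest (0)
- kettle: White gooseneck kettle, body 148 mm across the foot, 164 mm tall, spout to its +x out to 152 mm, black handle to -x out to 133 mm; origin under the centre of the body. Stands beside the box's +y end. Leave alone
- jar: Empty amber glass jar, 82 mm across, 108 mm tall; origin under its centre. Leave alone
- trivet: Round cork trivet, 112 mm across, 10 mm thick, origin under its centre; the carafe stands on it. Leave alone
- carafe: Narrow glass carafe, 86 mm across, 205 mm tall, on the trivet (top 215 mm above the table); origin under its centre. Leave alone
- scoop: Small steel coffee scoop lying on the table, 118 mm long, 26 mm tall, bowl 48 mm across at its +x end; origin on the table near the middle of its length. Leave alone
There are look-alikes about, which are no part of the job. What is shaped like the coaster2 but blue or purple is not meant. What is shaped like the coaster3 but pink or red is not meant.

How it is judged:
By the outcome, as a careful person would: the job done as asked, in the order asked, and still so for the second after the job is handed in, with the robot touching nothing.
It also fails if it takes over 64 s, if anything falls off the work surface, if the arm or the gripper's body presses on something with over 40 N, if the wrist force passes 120 N, or if a joint passes its speed limit or range.

## Working session

There is one attempt and no reset: what is moved stays moved. The work goes in short steps, Python scripts to look and compute and a tool call to move; the robot and the scene stay as the last step left them, time stands still between calls to the robot, and variables do not carry over. Pictures are saved under pics/ and viewed, at most 10 in all, crops included, and the job is handed in when it is done.

Besides the shell and the picture viewer there is one more tool, called by a JSON object that holds its "fn" and its "kwargs", one argument or row to a line. play_rows: Moves the arm, as the interface text tells. Its arguments: {"type":"object","properties":{"plan":{"type":"array","items":{"type":"array","items":{"type":"number"}}},"squeeze":{"type":"number"}},"required":["plan"]}

```bash
mkdir -p pics
cat > h.py <<'E'
from bench import r
import numpy as np, cv2
from scipy.spatial.transform import Rotation as R
def grab(n,tag):
    p,d=r.grab_frame(n); cv2.imwrite(f'pics/{tag}.png',p); np.save(f'pics/{tag}.npy',d); return p,d
def ray(n,u,v):
    c=r.camera_params(n); 
    d=np.array([(u-c['cx'])/c['fx'],-(v-c['cy'])/c['fy'],-1.0])
    return np.array(c['eye']),R.from_quat(c['orientation']).apply(d)
def onz(n,u,v,z):
    e,d=ray(n,u,v); return e+d*(z-e[2])/d[2]
def cloud(n,dep):
    c=r.camera_params(n); v,u=np.mgrid[:384,:512]
    q=np.stack([(u-c['cx'])/c['fx']*dep,-(v-c['cy'])/c['fy']*dep,-dep],-1)
    return R.from_quat(c['orientation']).apply(q.reshape(-1,3)).reshape(384,512,3)+np.array(c['eye'])
E
python3 - <<'E'
from h import *
for n in('scene','top'):
    print({k:np.round(v,3) for k,v in r.camera_params(n).items()}); grab(n,n+'0')
a=np.hstack([cv2.imread('pics/scene0.png')]);
b=cv2.imread('pics/top0.png')
cv2.imwrite('pics/s_big.png',cv2.resize(a,(800,600))); cv2.imwrite('pics/t_big.png',cv2.resize(b,(800,600)))
print(r.state()['ee_rot'],r.state()['contact_force'],r.grip_point_offset)
E
```

```text
{'fx': np.float64(383.042), 'fy': np.float64(383.042), 'cx': np.float64(256.482), 'cy': np.float64(192.249), 'eye': array([1340.121,   62.001,  689.357]), 'orientation': array([0.286, 0.321, 0.688, 0.585])}
{'fx': np.float64(409.982), 'fy': np.float64(409.982), 'cx': np.float64(252.868), 'cy': np.float64(196.628), 'eye': array([ 454.235,  -57.415, 1087.743]), 'orientation': array([-0.05 ,  0.042,  0.715, -0.697])}
[ 1.43437150e-01  9.89659303e-01 -4.95221453e-04 -4.32442915e-05] [-0.04902586 -0.10707696 -0.64321571] -18.700000000000003
```

View pics/s_big.png

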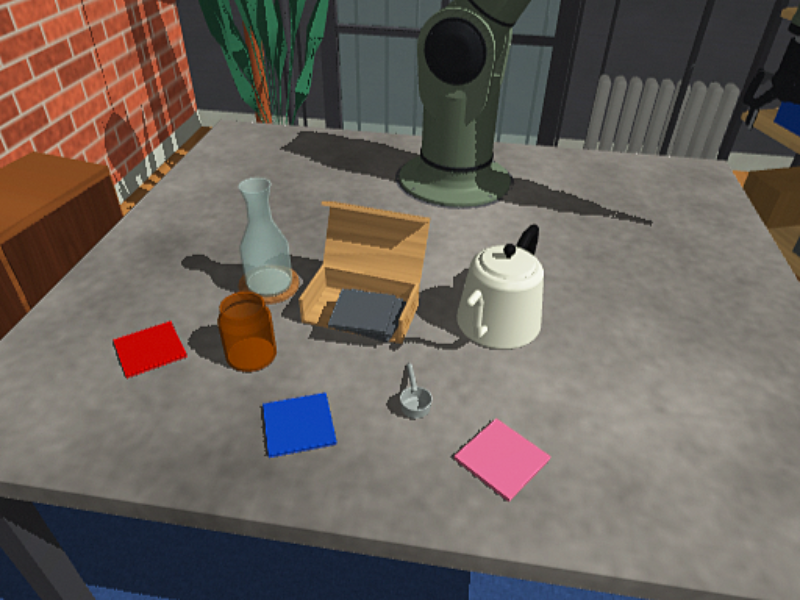

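View pics/t_big.png

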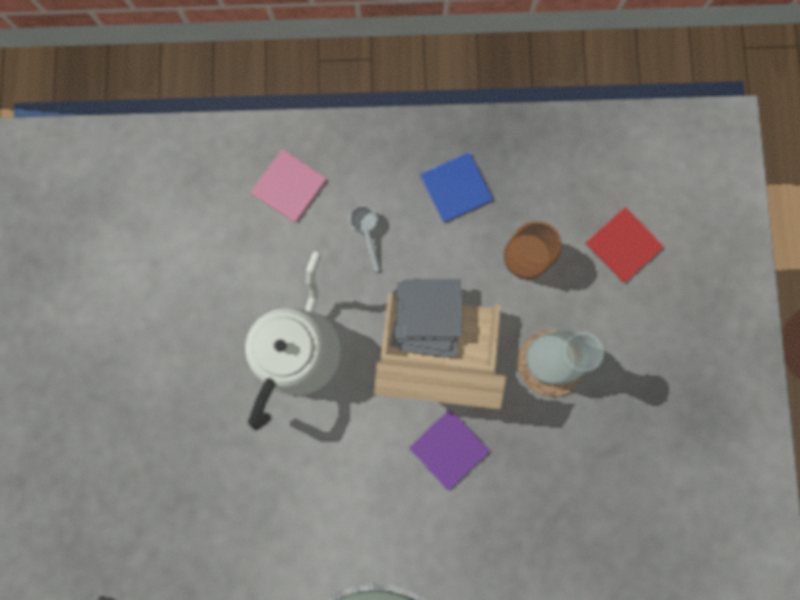

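The scene shows the box with its lid leaning back and the grey pile sticking out of the mouth toward world +x. The kettle is at its +y end and the carafe at its −y end. Next I'll measure the box, lid and pile.

Run:
```python
from h import *
for n in('top','scene'):
    p=cv2.imread(f'pics/{n}0.png'); d=np.load(f'pics/{n}0.npy'); P=cloud(n,d)
    hsv=cv2.cvtColor(p,cv2.COLOR_BGR2HSV)
    wood=(hsv[...,0]>8)&(hsv[...,0]<25)&(hsv[...,1]>80)&(hsv[...,2]>80)
    near=(abs(P[...,0]-570)<130)&(abs(P[...,1]+10)<160)&(P[...,2]>4)
    w=wood&near&(d>0)
    rim=w&(abs(P[...,2]-56)<5); hi=w&(P[...,2]>75)
    Q=P[rim]; print(n,'rim',len(Q),Q.min(0).round(),Q.max(0).round(), cv2.minAreaRect(Q[:,:2].astype(np.float32)) if len(Q) else 0)
    Q=P[hi]; print('lid',len(Q),Q.min(0).round() ,Q.max(0).round())
    for lo in range(60,190,10):
        q=P[w&(abs(P[...,2]-lo)<5)]
        if len(q)>5: print(lo,len(q),q[:,:2].min(0).round(),q[:,:2].max(0).round(),np.polyfit(q[:,1],q[:,0],1).round(3))
    grey=(hsv[...,1]<70)&(hsv[...,2]<110)&near&(P[...,2]>30)&(abs(P[...,2]-46)<10)
    q=P[grey&(abs(P[...,2]-50)<3)]; print('top coaster',len(q),np.median(q,0).round(1),cv2.minAreaRect(q[:,:2].astype(np.float32)))
b=cv2.imread('pics/top0.png')[165:275,225:340]; s=cv2.imread('pics/scene0.png')[120:230,180:290]
f=lambda a:cv2.resize(cv2.convertScaleAbs(a,alpha=1.7),(400,400),interpolation=cv2.INTER_CUBIC)
cv2.imwrite('pics/crop.png',np.hstack([f(b),f(s)]))
```

```text
Traceback (most recent call last):
ValueError: zero-size array to reduction operation minimum which has no identity
```

Run:
```python
from h import *
for n,pts in(('top',[(275,200),(250,190),(318,195),(185,222),(355,230),(292,120),(20,300)]),('scene',[(235,200),(320,190),(190,270),(200,330)])):
    d=np.load(f'pics/{n}0.npy'); P=cloud(n,d); p=cv2.imread(f'pics/{n}0.png')
    for u,v in pts: print(n,u,v,d[v,u],P[v,u].round(1),onz(n,u,v,50).round(),p[v,u])
```

```text
top 275 200 1043.6211 [ 579.  -103.8   51.1] [ 579. -104.   50.] [116 112 107]
top 250 190 1048.148 [606.5 -40.8  50.7] [607. -41.  50.] [115 140 159]
top 318 195 1037.6254 [ 588.1 -212.7   57.3] [ 589. -214.   50.] [132 154 170]
top 185 222 953.1671 [522.7 110.7 137. ] [529. 126.  50.] [131 137 135]
top 355 230 939.5276 [ 493.8 -280.6  143.3] [ 498. -303.   50.] [162 167 155]
top 292 120 1112.3041 [ 801.2 -158.7   10.2] [ 788. -155.   50.] [166  96  65]
top 20 300 1071.1455 [339.8 567.8  -1.5] [345. 538.  50.] [124 128 126]
scene 235 200 989.6094 [599.8 -97.3  49.5] [600. -97.  50.] [91 87 82]
scene 320 190 943.10504 [587.4 114.3 102.3] [520. 119.  50.] [135 153 152]
scene 190 270 862.92914 [ 807.9 -159.9    7.2] [ 841. -146.   50.] [184  71  15]
scene 200 330 757.4836 [ 943.6 -100.2   -1.2] [973. -88.  50.] [105 112 115]
```

Run:
```python
from h import *
for n in('top','scene'):
    p=cv2.imread(f'pics/{n}0.png'); d=np.load(f'pics/{n}0.npy'); P=cloud(n,d)
    diff=p[...,2].astype(int)-p[...,0]
    near=(abs(P[...,0]-560)<110)&(abs(P[...,1]+125)<115)&(P[...,2]>4)&(d>0)
    w=(diff>20)&near
    for lo in range(56,190,8):
        q=P[w&(abs(P[...,2]-lo)<4)]
        if len(q)>5: print(n,lo,len(q),q[:,:2].min(0).round(),q[:,:2].max(0).round(),np.polyfit(q[:,1],q[:,0],1).round(3))
    rim=P[w&(abs(P[...,2]-56)<4)]
    print('rim',cv2.minAreaRect(rim[:,:2].astype(np.float32)))
    g=(diff<12)&near&(abs(P[...,2]-50)<4)
    g=cv2.morphologyEx(g.astype(np.uint8),cv2.MORPH_OPEN,np.ones((3,3)))>0
    q=P[g]; print('top coaster',len(q),np.median(q,0).round(1),cv2.minAreaRect(q[:,:2].astype(np.float32)))
    if n=='top':
      for nm,c,rr in(('carafe',(-260,540),0),):
        pass
      T=P[(d>0)&(P[...,2]>60)]; 
      k=T[(T[:,1]>0)&(T[:,1]<300)&(T[:,0]>400)]; print('kettle',k.min(0).round(),k.max(0).round())
      k=T[(T[:,1]<-225)&(T[:,1]>-420)&(T[:,0]>400)&(T[:,0]<620)]; print('carafe',k.min(0).round(),k.max(0).round())
b=cv2.imread('pics/top0.png')[165:275,225:340]; s=cv2.imread('pics/scene0.png')[120:230,180:290]
f=lambda a:cv2.resize(cv2.convertScaleAbs(a,alpha=1.7),(400,400),interpolation=cv2.INTER_CUBIC)
cv2.imwrite('pics/crop.png',np.hstack([f(b),f(s)]))
```

```text
top 56 409 [ 485. -240.] [668. -24.] [4.10000e-02 5.29374e+02]
top 64 128 [ 480. -238.] [669. -21.] [-5.30000e-02  4.94422e+02]
top 72 48 [ 477. -239.] [670. -21.] [ -0.529 441.003]
top 80 8 [ 657. -240.] [ 670. -235.] [   2.292 1206.939]
top 88 6 [ 662. -239.] [ 669. -237.] [  1.058 917.436]
top 152 14 [450. -57.] [455. -14.] [1.80000e-02 4.51797e+02]
top 160 239 [ 450. -151.] [470. -14.] [6.6000e-02 4.6076e+02]
top 168 536 [ 450. -198.] [494. -17.] [1.22000e-01 4.77423e+02]
top 176 505 [ 455. -200.] [495. -20.] [1.38000e-01 4.92371e+02]
top 184 6 [ 475. -159.] [489. -45.] [1.22000e-01 4.94934e+02]
rim ((586.7509155273438, -130.6878662109375), (195.48797607421875, 189.64273071289062), 81.85918426513672)
top coaster 1225 [ 587.9 -108.    50.4] ((588.4243774414062, -106.93856048583984), (94.09627532958984, 94.77129364013672), 89.64263916015625)
kettle [401.  56.  60.] [664. 181. 168.]
carafe [ 460. -342.   60.] [ 544. -259.  219.]
scene 56 396 [ 482. -218.] [616. -23.] [9.00000e-02 5.27115e+02]
scene 64 205 [ 476. -238.] [669. -22.] [5.1000e-02 4.9981e+02]
scene 72 210 [ 471. -202.] [
[... 423 characters left out ...]
+02]
scene 128 180 [ 451. -188.] [474. -17.] [1.260e-01 4.725e+02]
scene 136 147 [ 450. -170.] [471. -16.] [1.16000e-01 4.67754e+02]
scene 144 101 [ 450. -136.] [467. -17.] [1.1000e-01 4.6388e+02]
scene 152 7 [451. -51.] [462. -17.] [2.60000e-01 4.63317e+02]
scene 160 15 [ 451. -141.] [474. -17.] [1.25000e-01 4.67443e+02]
scene 168 89 [ 455. -198.] [499. -18.] [1.22000e-01 4.91539e+02]
scene 176 114 [ 465. -199.] [499. -21.] [1.37000e-01 4.98945e+02]
rim ((546.1290283203125, -119.59104919433594), (183.3414764404297, 114.3636245727539), 81.84198760986328)
top coaster 819 [ 594.7 -107.5   48.4] ((591.3980712890625, -108.1248550415039), (94.89461517333984, 97.03252410888672), 89.19339752197266)
```

View pics/crop.png

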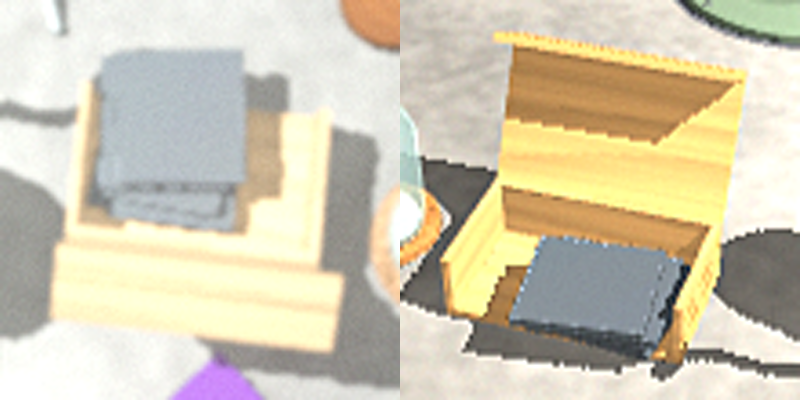

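Run:
```python
from h import *
yaw=np.radians(-7.9); c,s=np.cos(yaw),np.sin(yaw); O=np.array([550,-120])
def tob(P): q=P[...,:2]-O; return np.stack([c*q[...,0]+s*q[...,1],-s*q[...,0]+c*q[...,1]],-1)
for n in('top','scene'):
    p=cv2.imread(f'pics/{n}0.png'); d=np.load(f'pics/{n}0.npy'); P=cloud(n,d); B=tob(P)
    diff=p[...,2].astype(int)-p[...,0]
    w=(diff>20)&(d>0)&(abs(B[...,0])<75)&(abs(B[...,1])<110)
    rim=w&(abs(P[...,2]-56)<3)
    b=B[rim]
    for nm,m in(('+y',b[:,1]>70),('-y',b[:,1]<-70),):
        q=b[m&(b[:,0]>-40)]; print(n,nm,len(q),np.percentile(q,[2,50,98],axis=0).round(1).tolist(),np.polyfit(q[:,0],q[:,1],1).round(3))
    q=b[(abs(b[:,1])<70)]; print('back',len(q),np.percentile(q,[2,50,98],axis=0).round(1).tolist())
    fl=B[w&(abs(P[...,2]-10)<3)]; print('floor',len(fl),np.percentile(fl,[2,50,98],axis=0).round(1).tolist() if len(fl) else 0)
    z=P[...,2]; m=w&(z>70)&(z<150)&(abs(B[...,1])<80)
    if m.sum()>50: print('lid x vs z',np.polyfit(z[m],B[m][:,0],1).round(3))
    g=(diff<12)&(d>0)&(abs(B[...,0])<110)&(abs(B[...,1])<85)&(z>12)&(z<54)
    for k in range(5):
        q=B[g&(abs(z-(14+8*k))<4)]
        if len(q): print(' level',k,len(q),q.min(0).round(1),q.max(0).round(1))
print(tob(np.array([589.5,-107.5])))
```

```text
top +y 73 [[-38.0, 86.2], [5.4, 89.1], [48.9, 92.0]] [4.0000e-03 8.9061e+01]
top -y 80 [[-38.2, -89.8], [3.3, -86.6], [50.4, -83.4]] [-2.0000e-03 -8.6624e+01]
back 155 [[-56.1, -66.2], [-52.1, -0.6], [-48.5, 67.2]]
floor 785 [[-45.1, -82.9], [-5.7, -51.9], [49.2, 84.8]]
 level 0 13 [-38.9 -36.2] [31.5 75.8]
 level 1 73 [-39.1 -30.7] [53.9 78.6]
 level 2 205 [-38.9 -29.6] [-3.6 76.6]
 level 3 191 [-30.5 -20.7] [73.8 78.9]
 level 4 687 [-19.8 -34.4] [88.1 79.2]
scene +y 48 [[-37.4, 84.6], [13.1, 87.8], [52.5, 90.7]] [3.000e-03 8.768e+01]
scene -y 50 [[-36.6, -91.8], [5.5, -87.8], [50.1, -84.4]] [-2.0000e-03 -8.7806e+01]
back 167 [[-58.3, -67.0], [-52.5, 3.0], [-44.9, 66.1]]
floor 346 [[-47.9, -85.8], [12.1, -65.3], [54.2, 90.5]]
lid x vs z [ -0.464 -29.61 ]
 level 0 29 [12.8 25.3] [67.1 74.7]
 level 1 5 [-37.2 -29.1] [69.8 74. ]
 level 2 30 [-29.2  -7.1] [82.7 75.3]
 level 3 162 [-19. -23.] [89.5 79.6]
 level 4 862 [-14.9 -33.9] [91.1 75.4]
[37.40706697 17.81042786]
```

Run:
```python
from h import *
print('scoop handle end',onz('top',242,173,5),'bowl',onz('top',233,141,13),'jar',onz('top',340,160,50), 'scoop left', onz('top',236,150,5))
yaw=np.radians(-7.9); c,s=np.cos(yaw),np.sin(yaw); O=np.array([550.6,-119.5])
for b in((120,35),(60,35),(10,-63),(0,-21),(-150,0)): print(b,O+[c*b[0]-s*b[1],s*b[0]+c*b[1]])
```

```text
scoop handle end [659.84398818 -19.69566015   5.        ] bowl [746.51254202   2.38610393  13.        ] jar [ 678.43705064 -274.41081606   50.        ] scoop left [723.47533439  -4.82073723   5.        ]
(120, 35) [ 674.2716947  -101.32551431]
(60, 35) [614.84112691 -93.07884155]
(10, -63) [ 551.84608823 -183.27654164]
(0, -21) [ 547.71366453 -140.30069873]
(-150, 0) [402.02358051 -98.88331809]
```

{"fn": "play_rows", "kwargs": {
  "plan": [
    [4.5,2,-4,1.5,0,0,4.3],
    [4.5,3,-4,0,0,0,4.3],
    [4.5,4,0,0,0,0,0],
    [4.5,4,0,0,0,0,0],
    [4.5,4,0,0,0,0,0]
  ]
}}

```text
time_s: 0.52
tool_pos: [341.7, 529.9, 206.4]
ee_rot: [0.069, 0.998, 0.0, 0.0]
contact_force: [-1.1, 1.2, 0.5]
width: 44.9
gripper_force: 0.0
```

{"fn": "play_rows", "kwargs": {
  "plan": [
    [4.5,2.2,-3.0,1,0,0,0],
    [4.5,2.2,-3.0,0.5,0,0,0],
    [4.5,2.2,-3.0,0,0,0,0],
    [4.5,2.2,-3.0,0,0,0,0],
    [4.5,2.2,-3.0,0,0,0,0],
    [4.5,2.2,-3.0,0,0,0,0],
    [4.5,2.2,-3.0,0,0,0,0],
    [4.5,2.2,-3.0,0,0,0,0],
    [4.5,2.2,-3.0,0,0,0,0],
    [4.5,2.2,-3.0,0,0,0,0],
    [4.5,2.2,-3.0,0,0,0,0],
    [4.5,2.2,-3.0,0,0,0,0],
    [4.5,2.2,-3.0,0,0,0,0],
    [4.5,2.2,-3.0,0,0,0,0],
    [4.5,1.2,-3.5,0,0,0,0],
    [4.5,0,-3.5,0,0,0,0],
    [4.5,0,-3.5,0,0,0,0],
    [4.5,0,-3.5,0,0,0,0]
  ]
}}

```text
time_s: 2.02
tool_pos: [659.8, -31.1, 220.5]
ee_rot: [0.069, 0.998, -0.0, -0.0]
contact_force: [1.6, -0.6, 0.8]
width: 44.9
gripper_force: 0.0
```

```bash
python3 -c "
from h import *
s=r.state();print(s['qpos'],s['tool_pos'],s['ee_rot'])"
```

```text
[-0.0972115   0.55774824  0.08616346  1.46945042 -0.05062022  1.11745096
  1.43121671] [659.75081828 -31.13930755 220.4890189 ] [ 6.88205906e-02  9.97628954e-01 -7.11090431e-05 -4.37049648e-04]
```

{"fn": "play_rows", "kwargs": {
  "plan": [
    [4.5,0.8,-3.5,0,0,0,0],
    [4.5,0.8,-3.5,0,0,0,0],
    [4.5,0.2,0,-4,0,0,0],
    [4.5,0,0,-4,0,0,0],
    [4.5,0,0,-4,0,0,0],
    [4.5,0,0,-4,0,0,0],
    [4.5,0,0,-3,0,0,0],
    [4.5,0,0,-1.0,0,0,0],
    [4.5,0,0,-0.2,0,0,0],
    [4.5,0,0,0,0,0,0]
  ]
}}

```text
time_s: 2.85
tool_pos: [678.5, -99.5, 19.7]
ee_rot: [0.069, 0.998, -0.0, 0.0]
contact_force: [0.6, -0.4, 0.1]
width: 44.9
gripper_force: 0.0
```

Probe the table to find the fingertip setback at this opening.

{"fn": "play_rows", "kwargs": {
  "plan": [
    [4.5,0,0,-1.0,0,0,0],
    [4.5,0,0,-0.6,0,0,0],
    [4.5,0,0,-0.3,0,0,0],
    [4.5,0,0,0,0,0,0]
  ]
}}

```text
time_s: 3.18
tool_pos: [678.0, -99.3, -0.1]
ee_rot: [0.069, 0.998, 0.0, -0.0]
contact_force: [0.3, 0.4, 0.2]
width: 44.9
gripper_force: 0.0
```

{"fn": "play_rows", "kwargs": {
  "plan": [
    [4.5,0,0,-0.15,0,0,0],
    [4.5,0,0,-0.15,0,0,0],
    [4.5,0,0,0,0,0,0]
  ]
}}

```text
time_s: 3.43
tool_pos: [678.1, -99.4, -2.9]
ee_rot: [0.069, 0.998, -0.0, 0.0]
contact_force: [0.0, 0.0, -0.0]
width: 44.7
gripper_force: 0.0
```

{"fn": "play_rows", "kwargs": {
  "plan": [
    [4.5,0,0,-0.1,0,0,0],
    [4.5,0,0,-0.1,0,0,0],
    [4.5,0,0,0,0,0,0]
  ]
}}

```text
time_s: 3.68
tool_pos: [678.0, -99.3, -5.1]
ee_rot: [0.069, 0.998, -0.0, -0.0]
contact_force: [-0.8, 0.0, -0.1]
width: 44.9
gripper_force: 0.0
```

{"fn": "play_rows", "kwargs": {
  "plan": [
    [4.5,0,0,-0.1,0,0,0],
    [4.5,0,0,-0.1,0,0,0],
    [4.5,0,0,0,0,0,0]
  ]
}}

```text
time_s: 3.93
tool_pos: [678.0, -99.4, -7.2]
ee_rot: [0.069, 0.998, 0.0, -0.0]
contact_force: [0.5, 0.1, -0.3]
width: 44.9
gripper_force: 0.0
```

{"fn": "play_rows", "kwargs": {
  "plan": [
    [4.5,0,0,-0.1,0,0,0],
    [4.5,0,0,-0.1,0,0,0],
    [4.5,0,0,0,0,0,0]
  ]
}}

```text
time_s: 4.18
tool_pos: [678.0, -99.4, -9.2]
ee_rot: [0.069, 0.998, -0.0, -0.0]
contact_force: [-0.5, -0.9, -0.1]
width: 44.9
gripper_force: 0.0
```

{"fn": "play_rows", "kwargs": {
  "plan": [
    [4.5,0,0,1.2,0,0,0],
    [4.5,-0.9,0.12,0,0,0,0],
    [4.5,-0.9,0.12,0,0,0,0],
    [4.5,-0.5,0.07,0,0,0,0],
    [4.5,-0.5,0.07,0,0,0,0],
    [4.5,-0.5,0.07,0,0,0,0],
    [4.5,-0.5,0.07,0,0,0,0]
  ]
}}

```text
time_s: 4.77
tool_pos: [640.2, -94.2, 3.4]
ee_rot: [0.069, 0.998, -0.0, 0.0]
contact_force: [0.8, -0.8, 0.8]
width: 45.1
gripper_force: 0.5
```

{"fn": "play_rows", "kwargs": {
  "plan": [
    [4.5,-0.5,0.07,0,0,0,0],
    [4.5,-0.5,0.07,0,0,0,0],
    [4.5,-0.5,0.07,0,0,0,0],
    [4.5,0,0,0,0,0,0]
  ]
}}

```text
time_s: 5.1
tool_pos: [624.0, -92.0, 3.0]
ee_rot: [0.069, 0.998, 0.0, -0.0]
contact_force: [-0.2, -0.4, -0.8]
width: 45.0
gripper_force: 0.0
```

```bash
cat >> h.py <<'E'
YAW=np.radians(-7.9); _c,_s=np.cos(YAW),np.sin(YAW); O=np.array([550.6,-119.5])
def tob(P): q=np.asarray(P)[...,:2]-O; return np.stack([_c*q[...,0]+_s*q[...,1],-_s*q[...,0]+_c*q[...,1]],-1)
def levels(n,tag):
    p,d=grab(n,tag); P=cloud(n,d); B=tob(P); z=P[...,2]
    diff=p[...,2].astype(int)-p[...,0]; grn=p[...,1].astype(int)-p[...,0]
    g=(diff<12)&(d>0)&(abs(B[...,0])<110)&(abs(B[...,1])<85)&(z>11)&(z<53)
    for k in range(5):
        q=B[g&(abs(z-(14+8*k))<4)]
        if len(q): print(n,'level',k,len(q),np.percentile(q,2,axis=0).round(1),np.percentile(q,98,axis=0).round(1))
    q=P[g&(abs(z-50)<3)]
    if len(q)>50:
        r_=cv2.minAreaRect(q[:,:2].astype(np.float32)); print('top',tob(np.array(r_[0])),r_[1:])
    return p
E
python3 - <<'E'
from h import *
s=r.state(); print(tob(s['tool_pos']),s['contact_force'])
p=levels('scene','s1'); f=lambda a:cv2.resize(cv2.convertScaleAbs(a,alpha=1.5),(400,400),interpolation=cv2.INTER_CUBIC)
q=levels('top','t1'); cv2.imwrite('pics/c1.png',np.hstack([f(q[165:275,225:335]),f(p[120:230,180:290])]))
E
```

```text
[68.90774603 37.37445776] [-0.21704535 -0.39016208 -0.82616355]
scene level 0 40 [14.1 12.4] [64.6 73.4]
scene level 1 10 [ 40.6 -31.8] [69.2 67. ]
scene level 2 35 [-20.2 -25.8] [81.6 75.3]
scene level 3 243 [ 33.1 -15.3] [83.  77.8]
scene level 4 309 [-25.9 -21.7] [80.6 68.4]
top [28.04277391 20.64231211] ((92.40362548828125, 113.86846160888672), 87.39298248291016)
```

View pics/c1.png

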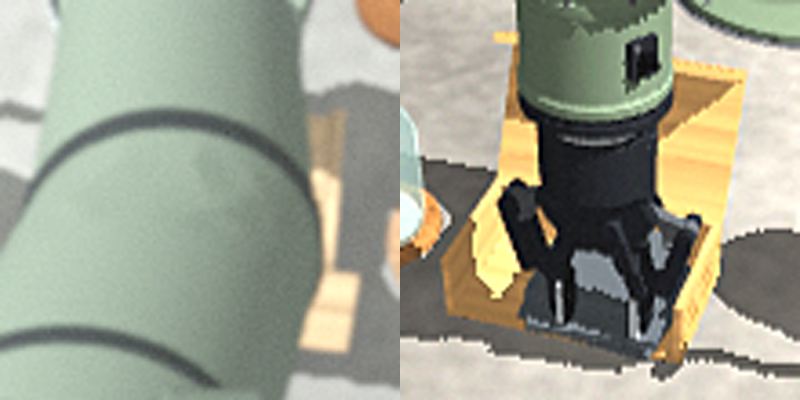

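Run:
```python
from h import *
p=cv2.imread('pics/s1.png'); d=np.load('pics/s1.npy'); P=cloud('scene',d); B=tob(P)
for U in (225,229,238,246,252,256):
    print(U,[(v,*B[v,U].round().astype(int).tolist(),int(P[v,U,2].round()),p[v,U].tolist()) for v in range(190,220,2)])
cv2.imwrite('pics/c2.png',cv2.resize(p[165:225,215:275],(600,600),interpolation=cv2.INTER_NEAREST))
```

```text
225 [(190, 89, 19, 113, [24, 21, 20]), (192, 89, 19, 107, [19, 17, 17]), (194, 73, 13, 87, [19, 18, 16]), (196, 74, 13, 81, [14, 16, 14]), (198, 78, 14, 78, [9, 10, 11]), (200, 79, 14, 73, [9, 8, 7]), (202, 80, 15, 67, [3, 3, 5]), (204, 82, 15, 62, [15, 13, 15]), (206, 81, 15, 55, [15, 13, 15]), (208, 81, 14, 47, [11, 10, 12]), (210, 80, 14, 40, [104, 99, 93]), (212, 81, 14, 34, [53, 57, 61]), (214, 51, 1, -3, [68, 71, 73]), (216, 58, 4, -2, [66, 71, 74]), (218, 68, 7, -1, [60, 64, 67])]
229 [(190, 8, -1, 47, [102, 98, 91]), (192, 20, 3, 50, [100, 95, 90]), (194, 28, 6, 50, [101, 98, 90]), (196, 34, 8, 48, [105, 99, 93]), (198, 42, 11, 49, [97, 93, 87]), (200, 46, 12, 46, [47, 46, 44]), (202, 55, 15, 46, [48, 47, 43]), (204, 60, 17, 45, [48, 46, 43]), (206, 62, 18, 40, [45, 44, 40]), (208, 757, 288, 689, [41, 39, 36]), (210, 77, 23, 40, [101, 95, 90]), (212, 80, 24, 36, [52, 48, 45]), (214, 48, 11, -2, [56, 61, 61]), (216, 56, 14, -2, [65, 68, 72]), (218, 63, 17, -2, [62, 67, 69])]
238 [(190, 89, 52, 121, [31, 28, 26]), (192, 9, 24, 47, [71, 67, 63]), (194, 21, 28, 50, [105, 100, 93]
[... 1218 characters left out ...]
, [116, 110, 102]), (210, 53, 77, 34, [51, 47, 40]), (212, 37, 72, 12, [37, 47, 56]), (214, 41, 74, 9, [49, 87, 116]), (216, 50, 77, 11, [63, 105, 140]), (218, 51, 77, 4, [46, 77, 108])]
256 [(190, 83, 95, 127, [24, 21, 20]), (192, 82, 95, 120, [26, 21, 18]), (194, 81, 95, 114, [23, 19, 19]), (196, 82, 95, 109, [30, 26, 24]), (198, 2, 72, 32, [37, 31, 26]), (200, 4, 73, 28, [37, 33, 32]), (202, 43, 84, 55, [84, 134, 173]), (204, 49, 86, 53, [103, 178, 234]), (206, 50, 87, 48, [48, 86, 116]), (208, 52, 87, 43, [59, 102, 137]), (210, 52, 88, 36, [60, 99, 135]), (212, 51, 87, 28, [59, 93, 125]), (214, 52, 88, 22, [58, 97, 125]), (216, 53, 88, 16, [53, 88, 119]), (218, 51, 88, 8, [46, 81, 111])]
```

View pics/c2.png

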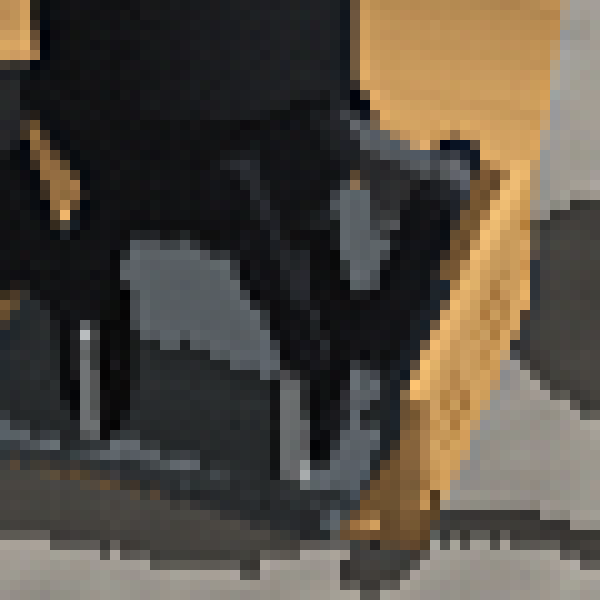

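The fingertips are about 40 mm higher than the reported TCP height. They are at z≈43 and box x≈80, above coaster3, so only coaster4 was pushed. I'll back off and find the table by feel.

{"fn": "play_rows", "kwargs": {
  "plan": [
    [4.5,0.5,-0.07,0.4,0,0,0],
    [4.5,2.7,-0.37,0,0,0,0],
    [4.5,2.7,-0.37,0,0,0,0],
    [4.5,0,0,-1.5,0,0,0],
    [4.5,0,0,-1.0,0,0,0],
    [4.5,0,0,-0.3,0,0,0],
    [4.5,0,0,0,0,0,0]
  ]
}}

```text
time_s: 5.78
tool_pos: [682.8, -100.0, -22.2]
ee_rot: [0.069, 0.998, 0.0, -0.001]
contact_force: [-0.1, 0.0, -0.1]
width: 44.7
gripper_force: 0.0
```

Run:
```python
from h import *
s=r.state(); print(s['tool_pos'],tob(s['tool_pos']))
p,d=grab('scene','s2'); P=cloud('scene',d); B=tob(P)
m=(d>0)&(B[...,0]>105)&(B[...,0]<160)&(B[...,1]>-15)&(B[...,1]<95)&(P[...,2]>4)&(P[...,2]<80)&(p.max(-1)<70)
for lo in range(0,80,8):
    k=m&(P[...,2]>=lo)&(P[...,2]<lo+8); print(lo,k.sum(),B[k].min(0) if k.any() else '',B[k].max(0) if k.any() else '')
cv2.imwrite('pics/c3.png',cv2.resize(p[140:240,195:295],(600,600),interpolation=cv2.INTER_NEAREST))
```

```text
[ 682.76904876 -100.03041     -22.16719507] [128.23870459  37.45072804]
0 0  
8 0  
16 9 [118.29991609  13.06607432] [140.89331179  61.30629378]
24 20 [120.52784374   2.75478567] [142.66403013  72.42976302]
32 28 [125.23959924   2.74148335] [142.18488316  73.91395716]
40 22 [124.97801116   3.60827747] [141.03498241  73.32159235]
48 26 [120.33525377   2.3603285 ] [141.85352677  73.38673035]
56 38 [117.90418145 -10.87785384] [143.01205301  75.580048  ]
64 94 [119.8021246  -12.94997338] [145.08141271  89.34867999]
72 67 [117.20549055 -13.23010268] [145.36314981  91.9349405 ]
```

View pics/c3.png

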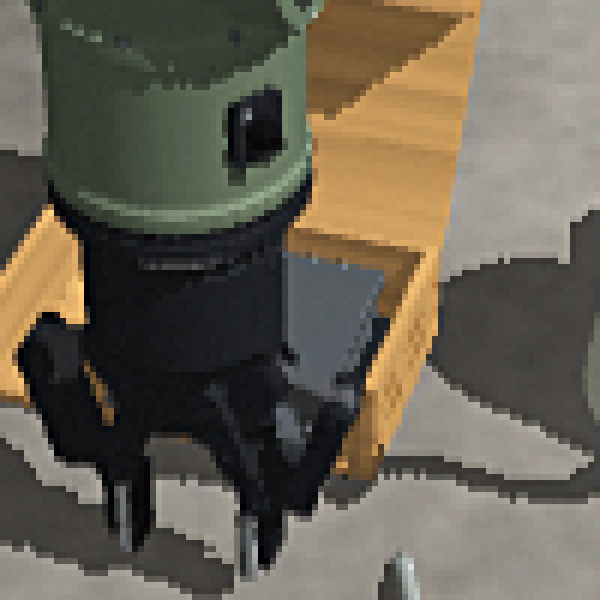

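{"fn": "play_rows", "kwargs": {
  "plan": [
    [4.5,0,0,-0.8,0,0,0],
    [4.5,0,0,-0.4,0,0,0],
    [4.5,0,0,0,0,0,0]
  ]
}}

```text
time_s: 6.08
tool_pos: [683.5, -100.1, -33.7]
ee_rot: [0.069, 0.998, 0.0, -0.001]
contact_force: [-0.6, 0.7, -0.8]
width: 45.1
gripper_force: 0.0
```

{"fn": "play_rows", "kwargs": {
  "plan": [
    [4.5,0,0,-0.2,0,0,0],
    [4.5,0,0,-0.1,0,0,0],
    [4.5,0,0,0,0,0,0]
  ]
}}

```text
time_s: 6.33
tool_pos: [684.1, -100.2, -36.0]
ee_rot: [0.069, 0.998, -0.0, -0.0]
contact_force: [-1.0, 0.3, 0.3]
width: 45.4
gripper_force: 0.0
```

{"fn": "play_rows", "kwargs": {
  "plan": [
    [4.5,0,0,-0.15,0,0,0],
    [4.5,0,0,-0.15,0,0,0],
    [4.5,0,0,0,0,0,0]
  ]
}}

```text
time_s: 6.58
tool_pos: [684.0, -100.1, -39.2]
ee_rot: [0.069, 0.998, 0.0, -0.0]
contact_force: [-0.4, 0.7, -0.8]
width: 44.8
gripper_force: 0.0
```

{"fn": "play_rows", "kwargs": {
  "plan": [
    [4.5,0,0,-0.1,0,0,0],
    [4.5,0,0,-0.1,0,0,0],
    [4.5,0,0,0,0,0,0]
  ]
}}

```text
time_s: 6.83
tool_pos: [684.2, -100.2, -40.6]
ee_rot: [0.069, 0.998, -0.0, 0.0]
contact_force: [-2.0, 1.0, 5.9]
width: 45.2
gripper_force: 3.5
```

{"fn": "play_rows", "kwargs": {
  "plan": [
    [4.5,0,0,-0.1,0,0,0],
    [4.5,0,0,-0.1,0,0,0],
    [4.5,0,0,0,0,0,0]
  ]
}}

```text
time_s: 7.08
tool_pos: [684.3, -100.2, -40.7]
ee_rot: [0.069, 0.998, 0.0, 0.0]
contact_force: [-14.0, 2.8, 34.8]
width: 44.8
gripper_force: 17.9
```

{"fn": "play_rows", "kwargs": {
  "plan": [
    [4.5,0,0,1.0,0,0,0],
    [4.5,0,0,0.5,0,0,0],
    [4.5,0,0,0,0,0,0]
  ]
}}

```text
time_s: 7.33
tool_pos: [684.9, -100.3, -26.8]
ee_rot: [0.069, 0.998, -0.0, 0.001]
contact_force: [0.0, 0.2, 0.3]
width: 45.1
gripper_force: 0.0
```

{"fn": "play_rows", "kwargs": {
  "plan": [
    [4.5,-0.15,-1.1,-0.08,0,0,0],
    [4.5,-1.8,0.25,0,0,0,0],
    [4.5,-1.8,0.25,0,0,0,0],
    [4.5,-0.45,0.06,0,0,0,0],
    [4.5,-0.45,0.06,0,0,0,0],
    [4.5,-0.45,0.06,0,0,0,0],
    [4.5,0,0,0,0,0,0]
  ]
}}

```text
time_s: 7.92
tool_pos: [633.0, -104.6, -28.9]
ee_rot: [0.069, 0.998, -0.0, -0.0]
contact_force: [-0.6, -0.2, 0.3]
width: 44.9
gripper_force: 0.0
```

{"fn": "play_rows", "kwargs": {
  "plan": [
    [4.5,-0.4,0.06,0,0,0,0],
    [4.5,-0.4,0.06,0,0,0,0],
    [4.5,-0.4,0.05,0,0,0,0],
    [4.5,0,0,0,0,0,0]
  ]
}}

```text
time_s: 8.25
tool_pos: [620.6, -102.5, -28.7]
ee_rot: [0.069, 0.998, 0.0, -0.0]
contact_force: [1.4, 0.4, -0.2]
width: 45.0
gripper_force: 0.5
```

Run:
```python
from h import *
s=r.state(); print(s['tool_pos'],tob(s['tool_pos']),s['contact_force'])
```

```text
[ 620.62971856 -102.50294024  -28.72343248] [67.02894578 26.46095141] [ 1.38283747  0.35993183 -0.20414005]
```

{"fn": "play_rows", "kwargs": {
  "plan": [
    [4.5,-0.3,0.04,0.08,0,0,0],
    [4.5,-0.3,0.04,0,0,0,0],
    [4.5,-0.2,0.03,0,0,0,0],
    [4.5,0,0,0,0,0,0]
  ]
}}

```text
time_s: 8.58
tool_pos: [614.0, -101.2, -27.5]
ee_rot: [0.069, 0.998, 0.0, 0.001]
contact_force: [6.3, 1.9, -0.3]
width: 45.2
gripper_force: 3.1
```

{"fn": "play_rows", "kwargs": {
  "plan": [
    [4.5,-0.2,0.03,0,0,0,0],
    [4.5,0,0,0,0,0,0]
  ]
}}

```text
time_s: 8.75
tool_pos: [612.3, -100.7, -27.5]
ee_rot: [0.069, 0.998, 0.0, 0.001]
contact_force: [7.4, 2.3, -1.6]
width: 45.2
gripper_force: 3.8
```

{"fn": "play_rows", "kwargs": {
  "plan": [
    [4.5,-0.1,0.01,0,0,0,0],
    [4.5,0,0,0,0,0,0]
  ]
}}

```text
time_s: 8.92
tool_pos: [611.8, -100.7, -27.4]
ee_rot: [0.069, 0.998, 0.0, 0.002]
contact_force: [10.2, 0.5, -2.5]
width: 44.8
gripper_force: 5.1
```

{"fn": "play_rows", "kwargs": {
  "plan": [
    [4.5,1.5,-0.2,0,0,0,0],
    [4.5,0,0,3.5,0,0,-7],
    [4.5,0,-0.5,4,0,0,-7],
    [4.5,0,-2,2.5,0,0,-7],
    [4.5,-1,-2.5,0,0,0,-7],
    [4.5,-1,-2.5,0,0,0,-7],
    [4.5,-2,-1.5,0,0,0,-7],
    [4.5,-2,0,0,0,0,-7],
    [4.5,-1,0,0,0,0,-7],
    [4.5,0,0,0,0,0,-7],
    [4.5,0,0,0,0,0,-7],
    [4.5,0,0,0,0,0,-7],
    [4.5,0,0,0,0,0,-7],
    [4.5,0,0,0,0,0,-6]
  ]
}}

```text
time_s: 10.08
tool_pos: [554.5, -192.9, 72.0]
ee_rot: [0.756, 0.654, -0.0, -0.0]
contact_force: [-0.1, 0.1, -0.5]
width: 45.0
gripper_force: 0.0
```

Run:
```python
from h import *
s=r.state(); print(s['tool_pos'],tob(s['tool_pos']),s['contact_force'],s['qpos'].round(2) if hasattr(s['qpos'],'round') else s['qpos'],s['ee_rot'])
p,d=grab('top','t3'); P=cloud('top',d); B=tob(P)
for x in range(-150,80,20):
    m=(abs(B[...,0]-x)<6)&(d>0)&(P[...,2]>185)&(abs(B[...,1])<200)
    print(x,m.sum(),P[m][:,2].min().round() if m.any() else '',P[m][:,2].max().round() if m.any() else '',B[m][:,1].min().round() if m.any() else '',B[m][:,1].max().round() if m.any() else '')
p,d=grab('scene','s3')
cv2.imwrite('pics/c4.png',cv2.resize(p[40:240,120:387],(800,600),interpolation=cv2.INTER_CUBIC))
```

```text
[ 554.45580316 -192.90255231   71.99430958] [ 13.90799    -72.17596358] [-0.08378718  0.12490294 -0.51034168] [-0.1   0.68  0.5   1.82 -0.45  0.76  0.49] [ 7.56229242e-01  6.54306566e-01 -1.23931257e-04 -4.85180925e-04]
-150 1867 627.0 723.0 -42.0 97.0
-130 1489 612.0 700.0 -49.0 80.0
-110 1169 586.0 677.0 -61.0 61.0
-90 956 560.0 657.0 -73.0 47.0
-70 812 519.0 631.0 -87.0 36.0
-50 765 205.0 606.0 -200.0 26.0
-30 670 186.0 583.0 -199.0 14.0
-10 628 185.0 557.0 -199.0 5.0
10 569 432.0 536.0 -135.0 -3.0
30 531 444.0 524.0 -139.0 -4.0
50 321 436.0 509.0 -126.0 -16.0
70 105 449.0 488.0 -77.0 -28.0
```

View pics/c4.png

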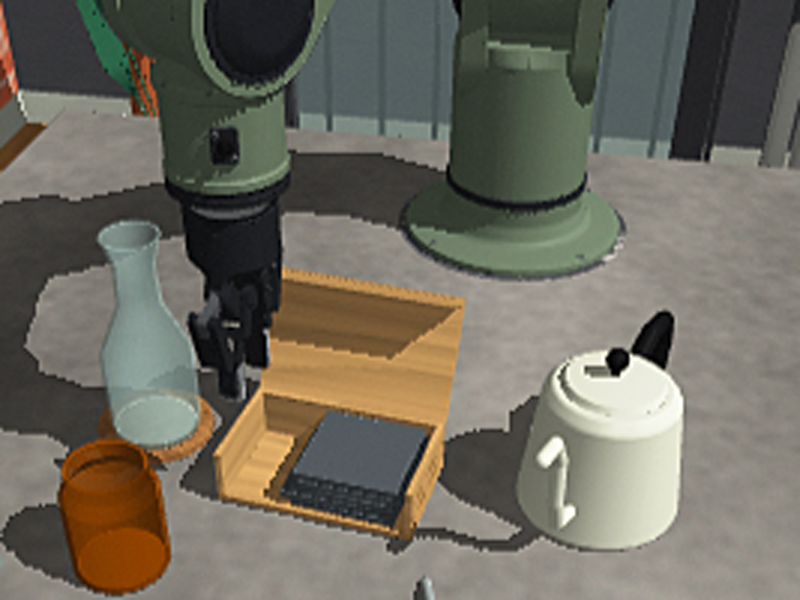

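Run:
```python
from h import *
p=cv2.imread('pics/s3.png'); d=np.load('pics/s3.npy'); P=cloud('scene',d); B=tob(P); z=P[...,2]
diff=p[...,2].astype(int)-p[...,0]
g=(diff<12)&(d>0)&(B[...,0]>-48)&(B[...,0]<70)&(abs(B[...,1])<84)&(z>11)&(z<53)&(B[...,1]>-50)
for k in range(5):
    q=B[g&(abs(z-(14+8*k))<4)]
    if len(q): print('level',k,len(q),q.min(0).round(1),q.max(0).round(1))
```

```text
level 0 70 [ 27. -31.] [51.2 71.8]
level 1 98 [-44.9 -34.6] [50.8 69.9]
level 2 89 [ 41.8 -30.8] [51.4 78. ]
level 3 125 [-43.4 -18.3] [51.2 79. ]
level 4 807 [-47.7 -21.1] [49.2 77.7]
```

{"fn": "play_rows", "kwargs": {
  "plan": [
    [4.5,-0.5,0.9,0,0,0,0],
    [4.5,0,0,-3,0,0,0],
    [4.5,0,0,-3,0,0,0],
    [4.5,0,0,-2.5,0,0,0],
    [4.5,0,0,-1,0,0,0],
    [4.5,0,0,-0.4,0,0,0],
    [4.5,0,0,0,0,0,0]
  ]
}}

```text
time_s: 10.77
tool_pos: [549.7, -184.1, -26.9]
ee_rot: [0.754, 0.657, -0.0, -0.0]
contact_force: [-0.5, -0.2, 0.3]
width: 45.1
gripper_force: 0.0
```

{"fn": "play_rows", "kwargs": {
  "plan": [
    [4.5,0.1,0.9,-0.05,0,0,0],
    [4.5,0.1,0.8,0,0,0,0],
    [4.5,0.07,0.5,0,0,0,0],
    [4.5,0.07,0.5,0,0,0,0],
    [4.5,0.07,0.5,0,0,0,0],
    [4.5,0.05,0.4,0,0,0,0],
    [4.5,0,0,0,0,0,0]
  ]
}}

```text
time_s: 11.35
tool_pos: [555.4, -147.7, -26.7]
ee_rot: [0.754, 0.657, 0.0, 0.001]
contact_force: [0.5, -1.9, -0.4]
width: 45.0
gripper_force: 0.6
```

{"fn": "play_rows", "kwargs": {
  "plan": [
    [4.5,0.05,0.3,0,0,0,0],
    [4.5,0.03,0.2,0,0,0,0],
    [4.5,0,0,0,0,0,0]
  ]
}}

```text
time_s: 11.6
tool_pos: [555.9, -143.5, -26.8]
ee_rot: [0.754, 0.657, 0.0, 0.001]
contact_force: [0.7, -4.7, 2.7]
width: 45.1
gripper_force: 2.4
```

{"fn": "play_rows", "kwargs": {
  "plan": [
    [4.5,0.02,0.15,0,0,0,0],
    [4.5,0.01,0.1,0,0,0,0],
    [4.5,0,0,0,0,0,0]
  ]
}}

```text
time_s: 11.85
tool_pos: [556.4, -142.4, -26.7]
ee_rot: [0.754, 0.656, -0.0, 0.002]
contact_force: [1.0, -12.7, 1.3]
width: 45.1
gripper_force: 6.0
```

{"fn": "play_rows", "kwargs": {
  "plan": [
    [4.5,0.02,0.15,0,0,0,0],
    [4.5,0,0,0,0,0,0],
    [4.5,0,0,0,0,0,0]
  ]
}}

```text
time_s: 12.1
tool_pos: [556.4, -142.5, -26.7]
ee_rot: [0.755, 0.656, -0.001, 0.002]
contact_force: [0.2, -19.5, -2.1]
width: 45.0
gripper_force: 9.8
```

{"fn": "play_rows", "kwargs": {
  "plan": [
    [4.5,-0.25,-1.8,0,0,0,0],
    [4.5,0,0,3.5,0,0,7],
    [4.5,0,0,4,0,0,7],
    [4.5,0,0.5,2,0,0,7],
    [4.5,1.5,1.5,0,0,0,7],
    [4.5,1.5,1.5,0,0,0,7],
    [4.5,1.5,1.0,0,0,0,7],
    [4.5,1.5,1.0,0,0,0,7],
    [4.5,1.4,0.4,0,0,0,7],
    [4.5,0.4,0,0,0,0,7],
    [4.5,0,0,0,0,0,7],
    [4.5,0,0,0,0,0,7],
    [4.5,0,0,0,0,0,7],
    [4.5,0,0,0,0,0,6]
  ]
}}

```text
time_s: 13.27
tool_pos: [631.5, -97.5, 67.9]
ee_rot: [0.065, 0.998, 0.0, 0.0]
contact_force: [0.3, 0.2, -0.7]
width: 45.1
gripper_force: 0.0
```

Run:
```python
from h import *
s=r.state(); print(s['tool_pos'],tob(s['tool_pos']),s['ee_rot'])
```

```text
[631.54295159 -97.46043709  67.89072912] [77.14554182 32.95556286] [6.53141472e-02 9.97864746e-01 4.49910595e-05 9.00132605e-05]
```

{"fn": "play_rows", "kwargs": {
  "plan": [
    [4.5,0,-0.3,-3.5,0,0,-0.4],
    [4.5,0,0,-3.5,0,0,0],
    [4.5,0,0,-1.8,0,0,0],
    [4.5,0,0,-0.7,0,0,0],
    [4.5,-0.7,0.1,0,0,0,0],
    [4.5,-0.6,0.08,0,0,0,0],
    [4.5,-0.4,0.06,0,0,0,0],
    [4.5,-0.2,0.03,0,0,0,0],
    [4.5,0,0,0,0,0,0]
  ]
}}

```text
time_s: 14.02
tool_pos: [612.7, -98.5, -26.1]
ee_rot: [0.072, 0.997, -0.0, 0.001]
contact_force: [1.1, 0.2, 0.2]
width: 44.7
gripper_force: 0.0
```

{"fn": "play_rows", "kwargs": {
  "plan": [
    [4.5,-0.2,0.03,0,0,0,0],
    [4.5,-0.1,0.01,0,0,0,0],
    [4.5,0,0,0,0,0,0]
  ]
}}

```text
time_s: 14.27
tool_pos: [611.5, -98.4, -26.4]
ee_rot: [0.072, 0.997, -0.0, 0.002]
contact_force: [6.7, -2.3, 3.1]
width: 44.9
gripper_force: 3.5
```

{"fn": "play_rows", "kwargs": {
  "plan": [
    [4.5,-0.15,0.02,0,0,0,0],
    [4.5,0,0,0,0,0,0]
  ]
}}

```text
time_s: 14.43
tool_pos: [611.6, -98.4, -26.2]
ee_rot: [0.072, 0.997, -0.0, 0.004]
contact_force: [15.4, -3.6, -3.7]
width: 45.0
gripper_force: 8.0
```

{"fn": "play_rows", "kwargs": {
  "plan": [
    [4.5,-0.15,0.02,0,0,0,0],
    [4.5,0,0,0,0,0,0]
  ]
}}

```text
time_s: 14.6
tool_pos: [611.7, -98.4, -25.7]
ee_rot: [0.072, 0.997, -0.0, 0.005]
contact_force: [22.5, -4.8, -3.1]
width: 45.2
gripper_force: 11.5
```

{"fn": "play_rows", "kwargs": {
  "plan": [
    [4.5,-0.1,0.01,0,0,0,0],
    [4.5,0,0,0,0,0,0]
  ]
}}

```text
time_s: 14.77
tool_pos: [611.8, -98.4, -25.4]
ee_rot: [0.072, 0.997, -0.0, 0.006]
contact_force: [28.2, -6.0, -3.3]
width: 44.9
gripper_force: 13.8
```

{"fn": "play_rows", "kwargs": {
  "plan": [
    [4.5,2,-0.3,0,0,0,0],
    [4.5,1,0,3,0,0,0],
    [4.5,0,0,4,0,0,0],
    [4.5,0,0,4,0,0,0],
    [4.5,0,0,4,0,0,0],
    [4.5,0,1.5,3.5,0,0,0],
    [4.5,0,3,1.5,0,0,0],
    [4.5,0,3.5,0,0,0,0],
    [4.5,0,3.8,0,0,0,0],
    [4.5,0,3.8,0,0,0,0],
    [4.5,0,3.8,0,0,0,0],
    [4.5,0,3.8,0,0,0,0],
    [4.5,0,3.8,0,0,0,0],
    [4.5,0,3,0,0,0,0],
    [4.5,0,0,0,0,0,0]
  ]
}}

```text
time_s: 16.02
tool_pos: [634.0, 207.6, 172.3]
ee_rot: [0.068, 0.998, 0.002, -0.001]
contact_force: [0.1, 0.8, -0.0]
width: 45.0
gripper_force: 0.0
```

Run:
```python
from h import *
print(r.state()['tool_pos'])
q=levels('top','t4'); p=levels('scene','s4')
f=lambda a:cv2.resize(a,(400,400),interpolation=cv2.INTER_CUBIC)
cv2.imwrite('pics/c5.png',np.hstack([f(q[170:250,235:315]),f(p[155:225,205:275])]))
```

```text
[633.96306097 207.55101958 172.31803438]
top level 4 515 [-45.9  -7.4] [43.5 81.5]
top [-0.95272187 37.12916703] ((92.92235565185547, 93.80697631835938), 82.05379486083984)
scene level 0 59 [45.6 -8.1] [50.1 80.5]
scene level 1 75 [44.5 -7.8] [50.  80.4]
scene level 2 76 [44.8 -6.7] [49.3 79. ]
scene level 3 74 [45.5 -9.4] [49.1 79.8]
scene level 4 778 [-44.7  -8.8] [48.3 79.3]
top [ 2.05011435 35.45921589] ((91.6124038696289, 98.41786193847656), 81.99754333496094)
```

View pics/c5.png

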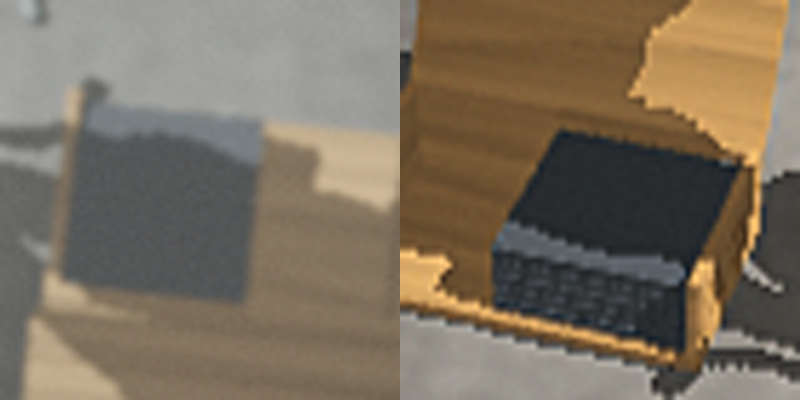

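{"fn": "play_rows", "kwargs": {
  "plan": [
    [4.5,-1.0,-1.5,1,0,0,0],
    [4.5,-2.0,-2.8,0.5,0,0,0],
    [4.5,-2.0,-2.8,0,0,0,0],
    [4.5,-2.0,-2.8,0,0,0,0],
    [4.5,-2.0,-2.8,0,0,0,0],
    [4.5,-2.0,-2.8,0,0,0,0],
    [4.5,-2.0,-2.8,0,0,0,0],
    [4.5,-2.0,-2.8,0,0,0,0],
    [4.5,-2.0,-2.8,0,0,0,0],
    [4.5,-2.0,-2.8,0,0,0,0],
    [4.5,-1.5,-2.8,0,0,0,0],
    [4.5,-1.0,-1.5,0,0,0,0],
    [4.5,0,0,0,0,0,0]
  ]
}}

```text
time_s: 17.2
tool_pos: [417.9, -114.8, 188.0]
ee_rot: [0.076, 0.997, -0.0, 0.0]
contact_force: [-1.2, -1.5, 0.6]
width: 44.8
gripper_force: 0.0
```

Run:
```python
from h import *
s=r.state(); print(s['tool_pos'],tob(s['tool_pos']),s['ee_rot'],np.round(s['qpos'],2))
```

```text
[ 417.88510868 -114.84991116  187.96595742] [-132.09448511  -13.63498099] [ 7.56350415e-02  9.97135474e-01 -4.32660863e-04  2.29776744e-05] [-0.01  0.22  0.16  2.09 -0.05  0.83  1.6 ]
```

{"fn": "play_rows", "kwargs": {
  "plan": [
    [4.5,-0.2,0.9,-2,0,0,0],
    [4.5,0,0,-2.5,0,0,0],
    [4.5,0,0,-2.5,0,0,0],
    [4.5,0,0,-2,0,0,0],
    [4.5,0,0,-0.8,0,0,0],
    [4.5,0,0,0,0,0,0]
  ]
}}

```text
time_s: 17.7
tool_pos: [417.5, -101.9, 88.5]
ee_rot: [0.073, 0.997, -0.0, -0.001]
contact_force: [0.4, -0.4, 0.3]
width: 45.1
gripper_force: 0.0
```

{"fn": "play_rows", "kwargs": {
  "plan": [
    [4.5,0.8,-0.11,0,0,0,0],
    [4.5,0.8,-0.11,0,0,0,0],
    [4.5,0.8,-0.11,0,0,0,0],
    [4.5,0.8,-0.11,0,0,0,0],
    [4.5,0.8,-0.11,0,0,0,0]
  ]
}}

```text
time_s: 18.12
tool_pos: [459.9, -107.2, 90.1]
ee_rot: [0.072, 0.997, -0.0, 0.001]
contact_force: [-1.8, 0.6, 1.7]
width: 45.0
gripper_force: 1.3
```

{"fn": "play_rows", "kwargs": {
  "plan": [
    [4.5,0.8,-0.11,0,0,0,0],
    [4.5,0.8,-0.11,0,0,0,0],
    [4.5,0.8,-0.11,0,0,0,0],
    [4.5,0.8,-0.11,0,0,0,0],
    [4.5,0.8,-0.11,0,0,0,0]
  ]
}}

```text
time_s: 18.53
tool_pos: [499.2, -112.6, 89.5]
ee_rot: [0.072, 0.997, -0.0, -0.0]
contact_force: [-2.8, 0.6, -2.0]
width: 45.0
gripper_force: 1.2
```

{"fn": "play_rows", "kwargs": {
  "plan": [
    [4.5,1.0,-0.14,0.15,0,0,0],
    [4.5,1.1,-0.15,0.15,0,0,0],
    [4.5,1.1,-0.15,-0.3,0,0,0],
    [4.5,1.2,-0.16,-0.4,0,0,0],
    [4.5,0.95,-0.13,-0.8,0,0,0],
    [4.5,0.95,-0.13,-0.8,0,0,0]
  ]
}}

```text
time_s: 19.03
tool_pos: [562.5, -121.3, 68.9]
ee_rot: [0.072, 0.997, -0.0, 0.0]
contact_force: [-1.6, 0.5, 0.5]
width: 45.3
gripper_force: 0.6
```

{"fn": "play_rows", "kwargs": {
  "plan": [
    [4.5,0.55,-0.07,-1.1,0,0,0],
    [4.5,0.55,-0.07,-1.1,0,0,0],
    [4.5,0.2,-0.03,-0.8,0,0,0],
    [4.5,0.2,-0.03,-0.7,0,0,0],
    [4.5,0,0,0,0,0,0]
  ]
}}

```text
time_s: 19.45
tool_pos: [575.7, -123.0, 30.8]
ee_rot: [0.072, 0.997, 0.0, -0.001]
contact_force: [-0.7, -0.2, -0.6]
width: 45.3
gripper_force: 0.0
```

{"fn": "play_rows", "kwargs": {
  "plan": [
    [4.5,0.1,0,-0.5,0,0,0],
    [4.5,0,0,-0.3,0,0,0],
    [4.5,0,0,0,0,0,0]
  ]
}}

```text
time_s: 19.7
tool_pos: [577.3, -123.2, 24.2]
ee_rot: [0.072, 0.997, 0.0, -0.0]
contact_force: [0.1, 0.1, 0.4]
width: 45.0
gripper_force: 0.0
```

{"fn": "play_rows", "kwargs": {
  "plan": [
    [4.5,0,0,-0.15,0,0,0],
    [4.5,0,0,-0.15,0,0,0],
    [4.5,0,0,0,0,0,0]
  ]
}}

```text
time_s: 19.95
tool_pos: [577.5, -123.2, 21.6]
ee_rot: [0.072, 0.997, -0.0, 0.0]
contact_force: [0.5, -1.1, -0.2]
width: 45.1
gripper_force: 0.0
```

{"fn": "play_rows", "kwargs": {
  "plan": [
    [4.5,0,0,-0.1,0,0,0],
    [4.5,0,0,0,0,0,0]
  ]
}}

```text
time_s: 20.12
tool_pos: [577.6, -123.2, 21.3]
ee_rot: [0.072, 0.997, 0.0, 0.0]
contact_force: [-2.4, 0.8, 11.5]
width: 45.1
gripper_force: 5.7
```

{"fn": "play_rows", "kwargs": {
  "plan": [
    [4.5,0,0,-0.07,0,0,0],
    [4.5,0,0,0,0,0,0]
  ]
}}

```text
time_s: 20.28
tool_pos: [577.7, -123.2, 21.2]
ee_rot: [0.072, 0.997, 0.0, 0.0]
contact_force: [-7.4, 1.6, 22.5]
width: 45.1
gripper_force: 11.8
```

{"fn": "play_rows", "kwargs": {
  "plan": [
    [4.5,0,0,1,0,0,0],
    [4.5,0,0,3.5,0,0,0],
    [4.5,0,0,4,0,0,0],
    [4.5,0,0,4,0,0,0],
    [4.5,0,0,4,0,0,0],
    [4.5,0,0,2,0,0,0],
    [4.5,0,0,0,0,0,0]
  ]
}}

```text
time_s: 20.87
tool_pos: [579.6, -123.7, 210.2]
ee_rot: [0.072, 0.997, -0.0, 0.004]
contact_force: [-0.2, 1.0, 0.0]
width: 44.7
gripper_force: 0.0
```

Run:
```python
from h import *
p,d=grab('scene','s5'); P=cloud('scene',d); B=tob(P); z=P[...,2]; diff=p[...,2].astype(int)-p[...,0]
m=(d>0)&(diff>20)&(abs(B[...,1])<85)&(z>30)&(z<120)
t=m&(B[...,0]>-50)&(B[...,0]<48)&(z>45); A=np.c_[B[t],np.ones(t.sum())]
print(t.sum(),'plane z=ax+by+c',np.linalg.lstsq(A,z[t],rcond=None)[0].round(3))
print('front',np.percentile(B[m&(B[...,0]>50)],[5,50,95],axis=0).round(1).tolist())
cv2.imwrite('pics/c6.png',cv2.resize(p[40:240,120:387],(800,600),interpolation=cv2.INTER_CUBIC))
```

```text
1417 plane z=ax+by+c [2.0000e-03 0.0000e+00 6.0328e+01]
front [[52.3, -76.0], [59.9, 3.4], [62.3, 77.1]]
```

View pics/c6.png

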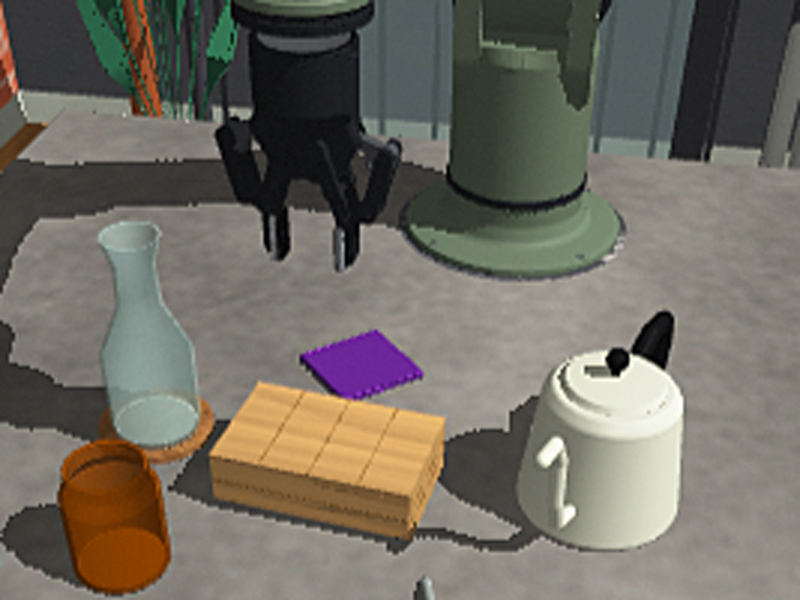

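The lid is level (slope 0.002) and shut, with its front board at box x≈52–60. The kettle, jar, carafe and scoop stand where they were.

```bash
python3 -c "
from bench import r
print(r.close_job())"
```

```text
the job is handed in; nothing more can be done
None
```

I squared the five coasters into one flush stack against the box's back and +y walls and shut the lid flat over them. I handed the job in at about 21 s with the kettle, jar, scoop and carafe not touched.

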